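# Clear the access panel, line up its quarter-turn fastener and hold the panel shut

### The arm

A 6-joint arm with a two-finger parallel gripper is mounted at the origin on the work surface; the furniture and walls round the work are solid. World frame = base frame: x ahead of the robot, y to its left, z up, the work surface at z = 0. Lengths are in mm, angles in degrees, forces in N, time in s.
With the tool pointing down it reaches from about 275 to 1000 mm from the base axis. Payload 8.4 kg.
Tool frame: the origin (TCP) lies at the very end of the fingers, on their centre line; the grasp point (between the pads) lies 19 mm behind it; z points along the fingers, x is the direction in which the jaws open and shut, and the axes are right-handed (so a half turn about z gives the same grasp; the last joint's range is limited). The gripper opens to 85 mm and grips with 20 to 120 N. Pads are 22 mm wide; open, the fingers measure 114 mm over their backs; the gripper's body (76 mm by 85 mm) begins 54 mm behind the grasp point. The pads swing forward as they close: fully open they stand 13 mm farther back than shut.
Start: joints at [71.54, 20.225, 93.587, -0, 66.188, -0.138], TCP at [196.484, 593.314, 231.281] pointing down, gripper open.
Joint ranges: [-150.9, 150.9], [-52.94, 120.26], [3.33, 152.33], [-74.26, 254.26], [0, 154.13], [-172.89, 172.89]. Speed limits (degrees/s): [127.2, 127.2, 159.86, 180, 180, 180].

### API

Orientations are given as [roll, pitch, yaw] about the fixed x, y, z axes, in that order (R = Rz(yaw) Ry(pitch) Rx(roll)).
In Python, from cell import status, read_camera, camera_model, workorder gives the robot as it stands. The module is installed in compiled form; this text tells all that it offers.
- The arm moves only by the shell command python3 -m pendant 'ROWS' [OPENING] [FORCE]. ROWS is a JSON object of lists of equal length, an entry for each row: "offset": the shift along the tool's x, y, z in m, a list of three; "rotation": the turn, a rotation vector about the tool's x, y, z in degrees, a list of three. A call has 1 to 12 rows; each row shifts and turns the commanded pose from where the row before left it, along the tool's axes as they then stand; what a row does not reach is not made up. A row lasts 1/10 s, in which the tool goes at most 50 mm and 8.59 degrees, less where a joint would pass 70% of its speed; a pose out of reach is approached as far as the arm can. A call with a gripper value outside its range is refused whole. OPENING is the closure, from 0 (fully open) to 1 (shut), set as the call begins (- or left out, the last holds). The fingers move at their own pace and stop on an object; FORCE is the grip in N (left out, the last holds). Time passes only in rows, so rows that do not move let the fingers close. It gives the time, the measured TCP pose, the force and the opening at its end, in the units of the state.
- status.state(): the state, without advancing time (a new reading comes with each control period).
- read_camera(name): name is "scene" or "side" or "wrist"; returns (picture, depth): 420x560x3 uint8, red, green, blue; 420x560 float32, mm along the optical axis (not along the pixel's ray), 0 where there is no reading.
- camera_model(name): a dict with "camera_matrix" (3x3 intrinsics, pixels), "k1" (the pictures are not rectified: a ray, as slopes to the right and down, at radius r is drawn at 1 + k1 r^2 times it, then the intrinsics apply), "camera_from_world" (4x4, takes a point from world to camera coordinates); the wrist camera has in their place "hand_eye" (4x4, takes a point from camera to tool coordinates, whose origin is the TCP and whose axes are the tool frame's). Camera axes: x right, y up, looking along -z (the intrinsics and any distortion apply to the point x, -y, -z); pixel columns grow to the right and rows downward; lengths in mm; the calibration is good to about 2 mm. A picture is of the moment at which its call begins: read the wrist's pose just before it. camera_model takes no time and is no camera call.
- workorder.job_done(): hands the job in, once; it reports no verdict.
The state is a dict: "clock": time; "joint_pos": joint angles; "qvel": joint speeds; "effort": joint torques, N m; "tool_pos": TCP position; "ee_rot": TCP orientation; "ft_force": force on the tool from outside, world axes, zero at the start; "moment": the same for the moment, N m; "width": finger opening in mm.
Only numpy, scipy, OpenCV 4.12 (cv2) and the standard library are available. Lean on these libraries where they do the work, as an engineer would, in place of code of your own. Each camera call takes 0.05 s, during which the arm holds its last target.

### The job

The blue access panel on the grey housing has to be closed: first put away what was left lying on it, the red marker into the red bin and the tweezers into the empty grey tool tray near the housing. Then turn the black quarter-turn fastener counterclockwise until its wing lines up with the white marks on the panel, push the panel fully down against the housing with the gripper and finish while still holding it pressed down, without letting go. Leave the gauge blocks, the swab jar and the stamp where they stand.

Things in the scene. Friction and masses are not known exactly. Their poses are not given: they have to be found in the camera images.
- housing: grey metal housing fixed to the bench, 230x230 mm, top of its frame 56 mm above the bench; origin at its centre at bench level, x and y along its sides. On it lies the blue access panel, 204x204x6 mm, whose top is 70 mm above the bench while raised and 62 mm when fully down; two white marks on the panel run along the housing's x axis through its centre, on either side of the fastener.
- panel (a joint): how far the blue panel is pushed down (m): 0 raised on its springs, 0.008 fully down against the frame. The springs push back: it takes about 4 N to start it and 10 N to hold it fully down, and it rises again when let go. While the fastener is not lined up its cross pin rests on the receptacle after about 1 mm and the panel cannot go down.
- fastener (a joint): angle of the black fastener (rad): 0 when the wing is parallel to the white marks (lined up with the slot below); it starts negative, between -1.5 and -0.9, and grows counterclockwise seen from above. It turns from -1.6 to 0.5 (the end stop lies beyond the lined-up angle), with a light friction of about 0.06 N m, and stays where it is left. Its pin enters the slot within about 0.23 rad of 0.
- fastener_grip (a point): point on the fastener's vertical axis, at the panel's centre, 21 mm above the panel's top. The wing to grip is an upright black bar 42 mm long (its x axis), 11 mm thick (its y axis), from 6 to 32 mm above the panel's top, on a round foot of 34 mm diameter, with a white line along its top. The point turns with the wing and goes down with the panel.
- marker_mid (a point): centre of the red marker, lying on the blue panel beside the fastener: 136 mm long (its x axis), 17 mm thick, 14 g; its centre is 9 mm above what it lies on.
- tweezers_mid (a point): centre of the steel tweezers, lying on the blue panel on the other side of the fastener: 125 mm long (its y axis), 10 mm wide (its x axis), 11 mm high, 18 g; the centre is 5.5 mm above what they lie on.
- red_bin: open red plastic bin fixed to the bench, 256 mm (its x axis) x 160 mm (its y axis) over the rim, 240 x 144 mm inside, 62 mm high, floor 3 mm; origin at the centre of its underside.
- tool_tray: flat grey open tool tray, empty, on the other side of the housing from the red bin, fixed to the bench, 142 mm (its x axis) x 242 mm (its y axis), 17 mm high, floor 2 mm; origin at the centre of its underside.
- gauge_set: gauge blocks in a wooden stand, 45x110x38 mm, a bystander; origin at the centre of its underside.
- swab_jar: clear jar of swabs, 53 mm diameter, 81 mm high, a bystander; origin at the centre of its underside.
- stamp: turned wooden stamp, 27 mm diameter, 63 mm high, a bystander; origin at the centre of its underside.
Not all that is in view belongs to the job. Of the things that look like the part that bears marker_mid, the largest one is meant.

How it is judged (in metres and radians):
On the way, in this order (a step that is already met when the one before it is completed fails the run):
1. the marker lies in the red bin and the tweezers in the tool tray (x of marker_mid in the frame of red_bin between -0.115 and 0.115 m and y of marker_mid in the frame of red_bin between -0.068 and 0.068 m and z of marker_mid in the frame of red_bin below 0.035 m and x of tweezers_mid in the frame of tool_tray between -0.06 and 0.06 m and y of tweezers_mid in the frame of tool_tray between -0.11 and 0.11 m and z of tweezers_mid in the frame of tool_tray below 0.022 m), for 0.2 s.
2. the fastener's wing is lined up with the white marks, within 0.25 rad (value of joint fastener between -0.25 and 0.25 rad), for 0.2 s.
At the end, for the whole second after the job is handed in: Fingers press panel or fastener with over 4 N; panel down by over 6.5 of 8 mm; fastener within 0.25 rad of the marks; marker centre inside the red bin, under 35 mm above its underside; tweezers centre inside the tool tray, under 22 mm above its underside (all of step 1 and all of step 2 and value of joint panel above 0.0065 m and contact force between the fingers and housing above 4 N); the arm keeps its last pose, push and grip.
It fails at once if the gauge block stand is displaced by more than 30 mm (distance of gauge_set from where it was at the start of the episode above 0.03 m).
It fails at once if the swab jar is displaced by more than 30 mm (distance of swab_jar from where it was at the start of the episode above 0.03 m).
It fails at once if the stamp is displaced by more than 30 mm (distance of stamp from where it was at the start of the episode above 0.03 m).
It also fails if it takes over 64 s, if anything falls off the work surface, if the arm or the gripper's body presses on something with over 40 N, if the wrist force passes 120 N, or if a joint passes its speed limit or range.

## Working session

There is one attempt and no reset: what is moved stays moved. The work goes in short steps, Python scripts to look and compute and a shell command to move; the robot and the scene stay as the last step left them, time stands still between calls to the robot, and variables do not carry over. Pictures are saved under pics/ and viewed, and the job is handed in when it is done.

```bash
mkdir -p pics; ls; python3 - <<'E'
from cell import status, read_camera, camera_model
import cv2, numpy as np, pickle
print(status.state())
for n in ("scene","side","wrist"):
    print(n, camera_model(n))
    p,d=read_camera(n)
    cv2.imwrite(f"pics/{n}0.png",p[:,:,::-1]); np.savez(f"pics/{n}0.npz",p=p,d=d)
E
```

```text
pics
{'clock': 0.0, 'joint_pos': array([ 7.15386231e+01,  2.02637929e+01,  9.36289858e+01, -8.98236839e-04,
        6.61881192e+01, -1.38969642e-01]), 'qvel': array([-0.008824  ,  0.00816777,  0.00060859,  0.03753527, -0.0912599 ,
       -0.04935549]), 'effort': array([-2.94482954e-03, -6.05255628e+01, -3.42058146e+01, -2.91840161e-04,
        9.85336985e-03, -2.07522464e-05]), 'tool_pos': array([196.34582553, 592.85441069, 230.54811911]), 'ee_rot': array([1.79999375e+02, 8.08996425e-02, 7.16779556e+01]), 'ft_force': array([ 0.36759292, -0.21844499, -0.42066526]), 'moment': array([-0.00339696, -0.01733079,  0.03742684]), 'width': 85.23414821637111}
scene {'camera_matrix': array([[480.81720084,   0.        , 282.35613509],
       [  0.        , 480.81720084, 210.42979265],
       [  0.        ,   0.        ,   1.        ]]), 'k1': -0.12323553253750193, 'camera_from_world': array([[-4.84051614e-01, -8.74980768e-01, -1.01336339e-02,
         2.76866260e+02],
       [ 5.59589664e-01, -3.18434495e-01,  7.65152848e-01,
        -3.82170329e+02],
       [-6.72720925e-01,  3.64702794e-01,  6.
[... 557 characters left out ...]
7276e-01,  5.14963788e-01,
        -9.11535984e+02],
       [ 0.00000000e+00,  0.00000000e+00,  0.00000000e+00,
         1.00000000e+00]])}
wrist {'camera_matrix': array([[331.4626776 ,   0.        , 280.47565659],
       [  0.        , 331.4626776 , 205.97284746],
       [  0.        ,   0.        ,   1.        ]]), 'k1': -0.04873050190832188, 'hand_eye': array([[ 9.99999868e-01, -5.14115039e-04, -5.18222829e-07,
         8.98335478e-01],
       [-4.88906750e-04, -9.50654755e-01, -3.10250379e-01,
        -8.10670262e+01],
       [ 1.59011735e-04,  3.10250339e-01, -9.50654881e-01,
        -1.42447138e+02],
       [ 0.00000000e+00,  0.00000000e+00,  0.00000000e+00,
         1.00000000e+00]])}
```

View pics/scene0.png

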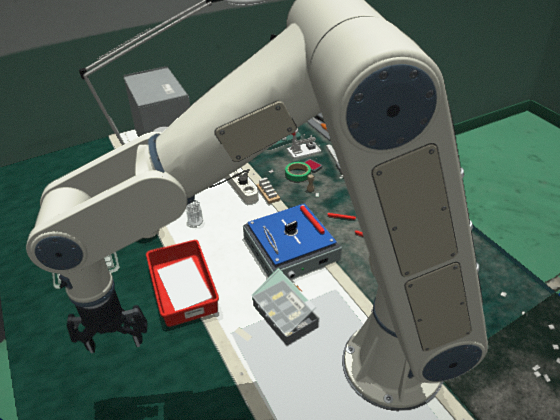

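View pics/side0.png

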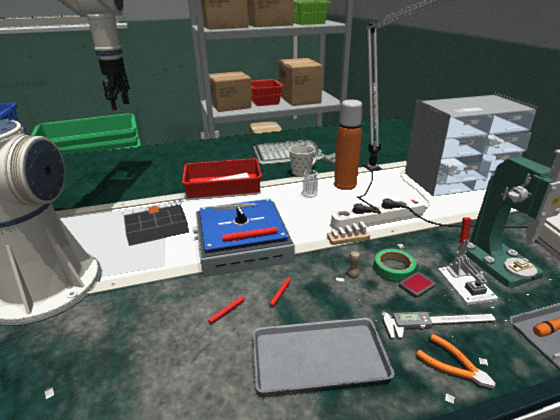

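View pics/wrist0.png

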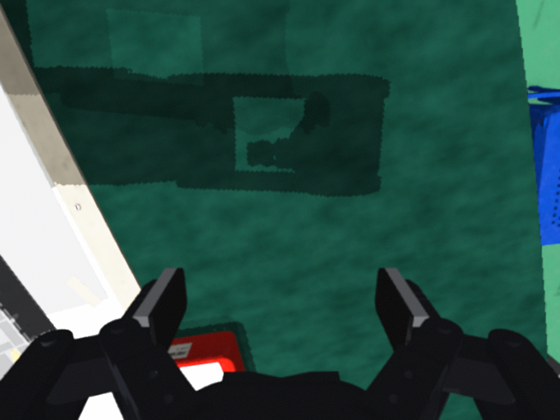

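The side view shows the housing with its blue panel near (243,228). The red marker is on the panel at (250,234), and two other red sticks lie on the bench at (226,309) and (281,291). It also shows the grey tray at (320,355), the red bin at (222,178), the jar at (310,185), the gauge stand at (350,232) and the stamp at (353,263). I'll crop and enlarge.

```bash
cat > h.py <<'E'
import numpy as np, cv2
from scipy.spatial.transform import Rotation as R
from cell import camera_model, read_camera, status
def Tcw(name, st=None):
    m=camera_model(name)
    if name!="wrist": return np.linalg.inv(m["camera_from_world"])  # world from cam
    T=np.eye(4); T[:3,:3]=R.from_euler('xyz',st["ee_rot"],degrees=True).as_matrix(); T[:3,3]=st["tool_pos"]
    return T@m["hand_eye"]
def ray(name,uv,T):
    m=camera_model(name);K=m["camera_matrix"];uv=np.atleast_2d(np.float64(uv))
    xy=cv2.undistortPoints(uv.reshape(-1,1,2),K,np.array([m["k1"],0,0,0.]),).reshape(-1,2)
    d=np.c_[xy[:,0],-xy[:,1],-np.ones(len(xy))]@T[:3,:3].T
    return T[:3,3],d
def onplane(name,uv,z,T):
    o,d=ray(name,uv,T); return o+d*((z-o[2])/d[:,2])[:,None]
def proj(name,P,T):
    m=camera_model(name);P=np.atleast_2d(np.float64(P))
    c=(P-T[:3,3])@T[:3,:3]; c=c*[1,-1,-1]
    return cv2.projectPoints(c.reshape(-1,1,3),np.zeros(3),np.zeros(3),m["camera_matrix"],np.array([m["k1"],0,0,0.]))[0].reshape(-1,2)
def tri(rays):
    A=np.zeros((3,3));b=np.zeros(3)
    for o,d in rays:
        d=d.ravel()/np.linalg.norm(d);M=np.eye(3)-np.outer(d,d);A+=M;b+=M@o
    return np.linalg.solve(A,b)
def snap(name,tag):
    st=status.state(); p,d=read_camera(name)
    np.savez(f"pics/{tag}.npz",p=p,d=d,pos=st["tool_pos"],rot=st["ee_rot"]); cv2.imwrite(f"pics/{tag}.png",p[:,:,::-1]); return st,p,d
def load(tag,name):
    z=np.load(f"pics/{tag}.npz"); st=dict(tool_pos=z["pos"],ee_rot=z["rot"]) if "pos" in z else None
    return z["p"],z["d"],Tcw(name,st)
def crop(tag,out,x0,y0,x1,y1,s):
    im=cv2.imread(f"pics/{tag}.png")[y0:y1,x0:x1]; cv2.imwrite(f"pics/{out}.png",cv2.resize(im,None,fx=s,fy=s,interpolation=cv2.INTER_CUBIC))
E
python3 - <<'E'
from h import *
crop("side0","c1",190,160,400,320,3.8)
crop("scene0","c2",140,150,360,350,3)
E
```

```text
(no output)
```

View pics/c1.png

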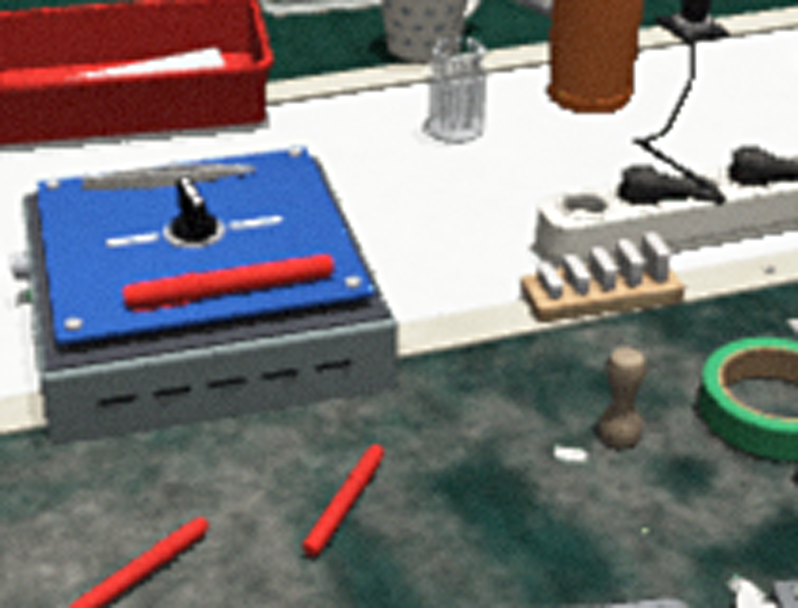

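View pics/c2.png

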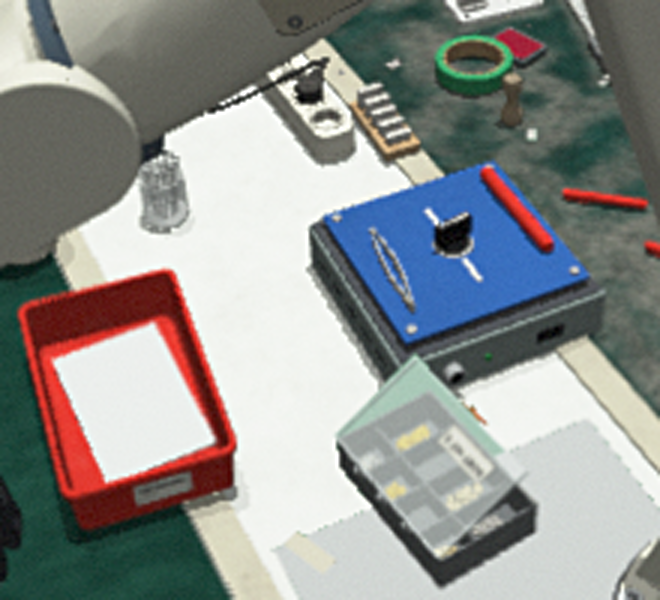

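Marker candidates, in side pixels:
- The one on the panel, (250,234). It is longest and thickest.
- Bench stick at (226,309), thinner.
- Bench stick at (281,291), thinner.

The crop confirms that the one on the blue panel, beside the fastener, is the one meant. The empty grey tray at (320,355) fits the tool tray. The grey tray at the right edge, (530,335), holds an orange tool, so it is not the one. Next I'll measure.

```bash
python3 - <<'E'
from h import *
for name in("scene","side"):
    p,d,T=load(name+"0",name)
    hsv=cv2.cvtColor(p,cv2.COLOR_RGB2HSV)
    blue=cv2.inRange(hsv,(105,120,60),(125,255,255))
    n,l,s,c=cv2.connectedComponentsWithStats(blue)
    i=1+np.argmax(s[1:,4]) if name=="scene" else l[225,215]
    print(name,s[i])
    m=(l==i).astype(np.uint8)
    cn=max(cv2.findContours(m,0,2)[0],key=cv2.contourArea); h=cv2.convexHull(cn)
    for e in (2,3,4,5,6,8):
        q=cv2.approxPolyDP(h,e,True).reshape(-1,2)
        if len(q)==4: break
    P=onplane(name,q,70,T); print(q.tolist(),P.round(1).tolist(),P.mean(0))
    red=cv2.inRange(hsv,(0,150,90),(8,255,255))|cv2.inRange(hsv,(172,150,90),(180,255,255))
    n,l,s,c=cv2.connectedComponentsWithStats(red)
    for i in range(1,n):
        if s[i,4]>40:
            cn=max(cv2.findContours((l==i).astype(np.uint8),0,2)[0],key=cv2.contourArea)
            r=cv2.minAreaRect(cn); b=cv2.boxPoints(r)
            print("red",s[i],c[i].round(1),[round(v,1) for v in r[0]+r[1]], onplane(name,r[0],79,T).round(1), onplane(name,r[0],6,T).round(1))
# tray
p,d,T=load("side0","side")
print("tray corners guess", onplane("side",[[256,328],[377,320],[391,378],[259,392],[320,355]],17,T).round(0))
print("jar,gauge,stamp",onplane("side",[[310,194],[348,241],[353,275]],0,T).round(0))
print("bin", onplane("side",[[183,165],[260,163],[262,178],[184,182]],62,T).round(0))
print("tweez side",onplane("side",[233,207],75.5,T), onplane("scene",[270,240],75.5,Tcw("scene")))
E
```

```text
scene [ 248  203   88   62 2520]
[[304, 203], [335, 242], [275, 264], [248, 222]] [[581.2, -86.6, 70.0], [378.4, -72.4, 70.0], [387.4, 125.1, 70.0], [587.2, 113.2, 70.0]] [483.56256092  19.82173313  70.        ]
red [306 160  14   9  67] [312.4 164.1] [312.5, 163.5, 11.3, 7.1] [[ 749.3 -222.8   79. ]] [[ 838.7 -280.5    6. ]]
red [300 206  24  27 149] [312.  219.3] [311.8, 219.1, 34.1, 4.6] [[491.8 -61.1  79. ]] [[ 562.  -106.9    6. ]]
red [328 213  28   6  82] [341.  215.6] [341.4, 215.7, 27.3, 3.3] [[ 460.1 -150.4   79. ]] [[ 527.9 -202.8    6. ]]
red [ 146  240   73   77 1906] [175.9 273.1] [181.8, 277.2, 68.2, 60.1] [[461.2 376.4  79. ]] [[529.1 363.1   6. ]]
red [165 316  31  10  59] [177.8 321. ] [180.2, 320.6, 7.3, 30.1] [[323.3 431.3  79. ]] [[381.  422.2   6. ]]
side [ 200  199   89   52 2434]
[[288, 236], [205, 250], [200, 208], [270, 199]] [[582.1, -86.1, 70.0], [380.0, -81.7, 70.0], [390.7, 119.6, 70.0], [589.3, 108.6, 70.0]] [485.54401125  15.11676743  70.        ]
red [251  79  33  27 584] [265.4  90.5] [267.4, 91.7, 25.5, 32.1] [[ 897.9 1297.6   79. ]] [[ 974.  1593.3
[... 376 characters left out ...]
416.9 282.6] [417.0, 282.5, 16.4, 24.3] [[ 776.6 -336.9   79. ]] [[ 835.8 -268.6    6. ]]
red [270 277  21  29 162] [279.9 291.4] [280.1, 291.1, 5.1, 33.3] [[ 505.4 -277.5   79. ]] [[ 526.9 -200.9    6. ]]
red [209 296  36  27 206] [226.3 309. ] [226.4, 308.9, 5.0, 42.4] [[ 395.3 -293.6   79. ]] [[ 401.4 -219.3    6. ]]
tray corners guess [[ 448. -300.   17.]
 [ 686. -352.   17.]
 [ 644. -478.   17.]
 [ 420. -437.   17.]
 [ 545. -397.   17.]]
jar,gauge,stamp [[ 756.  223.    0.]
 [ 760.  -61.    0.]
 [ 711. -194.    0.]]
bin [[368. 455.  62.]
 [628. 385.  62.]
 [605. 266.  62.]
 [361. 317.  62.]]
tweez side [[477.98439079  86.93408555  75.5       ]] [[476.29656528  93.98680847  75.5       ]]
```

Both views agree to a few mm: panel centre about (485,17), marker about (492,-61), tweezers about (477,90), tray about (548,-392), bin about (490,355). Now I'll raise the wrist, turn it to yaw 90 and bring it over the panel for precise measurements.

```bash
python3 -m pendant '{"offset":[[0,0,-0.033],[0,0,-0.033],[0,0,-0.033],[-0.041,0.018,0],[-0.041,0.018,0],[-0.041,0.018,0],[-0.041,0.018,0],[-0.041,0.018,0],[-0.041,0.018,0],[-0.041,0.018,0]],"rotation":[[0,0,-6.1],[0,0,-6.1],[0,0,-6.1],[0,0,0],[0,0,0],[0,0,0],[0,0,0],[0,0,0],[0,0,0],[0,0,0]]}' 0
```

```text
clock: 1.15
tool_pos: [322.6, 304.5, 330.2]
ee_rot: [180.0, -0.0, 90.0]
ft_force: [1.1, 0.9, 0.6]
width: 85.5
```

```bash
python3 -c "
from h import *
snap('wrist','w1')"
python3 -m pendant '{"offset":[[-0.041,0.018,0],[-0.041,0.018,0],[-0.041,0.018,0],[-0.041,0.018,0],[-0.041,0.018,0],[-0.041,0.018,0],[-0.041,0.018,0],[0,0,0],[0,0,0],[0,0,0]],"rotation":[[0,0,0],[0,0,0],[0,0,0],[0,0,0],[0,0,0],[0,0,0],[0,0,0],[0,0,0],[0,0,0],[0,0,0]]}' 0
python3 -c "
from h import *
snap('wrist','w2'); snap('scene','s2')"
```

```text
clock: 2.2
tool_pos: [447.8, 19.8, 330.1]
ee_rot: [-180.0, -0.0, 90.0]
ft_force: [0.2, -0.2, -0.3]
width: 85.6
```

View pics/w1.png

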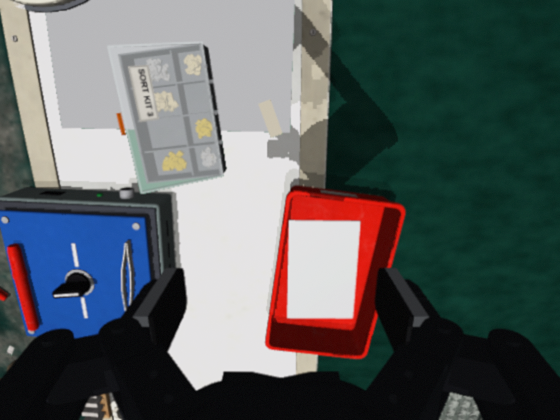

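View pics/w2.png

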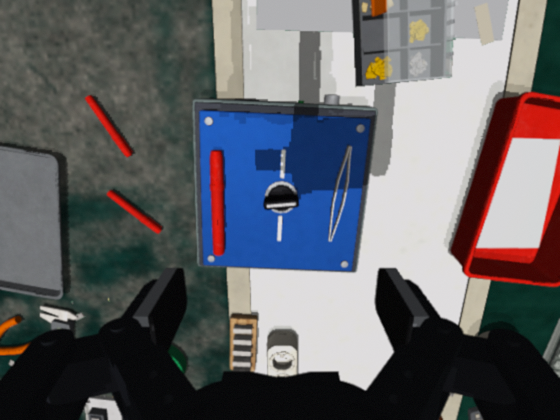

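The wrist view shows the panel with the marker at (218,203), the tweezers at (341,195), and the fastener wing at (281,203) lying roughly along y. The bin and tray edges are at the sides of the picture. Measuring now.

```bash
python3 - <<'E'
from h import *
p,d,T=load("w2","wrist"); hsv=cv2.cvtColor(p,cv2.COLOR_RGB2HSV)
blue=cv2.inRange(hsv,(105,120,40),(125,255,255)); blue[:,:150]=0
n,l,s,c=cv2.connectedComponentsWithStats(blue); i=1+np.argmax(s[1:,4])
h=cv2.convexHull(max(cv2.findContours((l==i).astype(np.uint8),0,2)[0],key=cv2.contourArea))
for e in np.arange(2,12,.5):
    q=cv2.approxPolyDP(h,e,True).reshape(-1,2)
    if len(q)==4:break
P=onplane("wrist",q,70,T);print(q.tolist(),P.round(1).tolist(),P.mean(0))
for k in range(4):
    v=P[(k+1)%4]-P[k];print("edge",np.linalg.norm(v).round(1),np.degrees(np.arctan2(v[1],v[0])).round(2))
red=cv2.inRange(hsv,(0,150,70),(8,255,255))|cv2.inRange(hsv,(172,150,70),(180,255,255))
n,l,s,c=cv2.connectedComponentsWithStats(red)
for i in range(1,n):
    if s[i,4]>100:
        r=cv2.minAreaRect(max(cv2.findContours((l==i).astype(np.uint8),0,2)[0],key=cv2.contourArea))
        b=cv2.boxPoints(r); z=79 if 200<c[i][0]<235 else 6
        B=onplane("wrist",b,z,T); e=B[1]-B[0];f=B[2]-B[1]
        print("red",np.round(r[0],1),B.mean(0).round(1),"sizes",np.linalg.norm(e).round(1),np.linalg.norm(f).round(1),np.degrees(np.arctan2(e[1],e[0])).round(1))
        if z==79: mk=r[0]
Ts,Td=Tcw("scene"),Tcw("side")
print("marker tri w+scene+side",tri([ray("wrist",mk,T),ray("scene",[311.9,219.2],Ts),ray("side",[249.5,233.7],Td)]).round(1))
# tweezers : non-blue pixels inside panel, right part
hp=cv2.fillConvexPoly(np.zeros(blue.shape,np.uint8),q,255)
nb=cv2.bitwise_and(cv2.bitwise_not(blue),cv2.erode(hp,np.ones((5,5))))
n,l,s,c=cv2.connectedComponentsWithStats(nb)
for i in range(1,n):
    if s[i,4]>25:
        r=cv2.minAreaRect(max(cv2.findContours((l==i).astype(np.uint8),0,2)[0],key=cv2.contourArea))
        B=onplane("wrist",cv2.boxPoints(r),{True:75}.get(c[i][0]>310,70),T); e=B[1]-B[0];f=B[2]-B[1]
        print("nb",s[i],np.round(r[0],1),B.mean(0).round(1),np.linalg.norm(e).round(1),np.linalg.norm(f).round(1),np.degrees(np.arctan2(e[1],e[0])).round(1),np.degrees(np.arctan2(f[1],f[0])).round(1))
# wing white line
m=(hsv[:,:,2]>170)&(hsv[:,:,1]<60); w=np.zeros_like(m);w[190:218,258:306]=m[190:218,258:306]
n,l,s,c=cv2.connectedComponentsWithStats(w.astype(np.uint8))
for i in range(1,n): print("wing?",s[i],c[i])
ys,xs=np.nonzero(w)
crop("w2","c3",180,90,390,280,3.8)
E
```

```text
[[200, 110], [370, 119], [351, 270], [203, 264]] [[379.7, -73.3, 70.0], [389.9, 127.2, 70.0], [590.4, 117.8, 70.0], [581.3, -84.1, 70.0]] [485.30569062  21.89493938  70.        ]
edge 200.8 87.09
edge 200.7 -2.69
edge 202.1 -92.58
edge 201.9 176.93
red [511.  188.5] [506.  371.4   6. ] sizes 306.3 138.2 -170.3
red [107.8 125.8] [ 402.4 -219.1    6. ] sizes 12.9 95.5 120.5
red [216.5 202.5] [494.2 -58.8  79. ] sizes 15.5 135.2 89.8
red [133.6 211.4] [ 528.2 -199.1    6. ] sizes 14.1 95.1 138.7
marker tri w+scene+side [491.3 -59.9  78.9]
nb [204 117   9   9  62] [208. 121.] [392.4 -64.7  70. ] 9.5 9.3 89.7 -3.4
nb [356 124   9   9  62] [360. 128.] [400.  114.9  75. ] 9.4 9.3 90.3 4.2
nb [328 145  24  97 666] [339.7 193.1] [482.6  94.8  75. ] 126.0 15.9 171.8 79.1
nb [280 149   6  30 154] [282.5 163.5] [443.7  23.7  70. ] 6.1 36.0 90.0 0.2
nb [ 207  150   18  112 1451] [216.5 205.5] [501.8 -61.1  70. ] 150.7 20.5 175.1 88.7
nb [264 181  34  33 873] [280.5 197. ] [486.6  21.3  70. ] 41.2 42.3 90.0 0.9
nb [277 215   6  27 131] [279.5 228. ] [528.7  20.   70. ] 6.4 36.5 90.0 0.1
nb [341 261   7   7  43] [344. 264.] [578.5 106.5  75. ] 8.1 9.0 89.8 3.8
wing? [267 203  28   4  62] [280.64516129 204.59677419]
wing? [286 209   5   3   6] [288.16666667 210.        ]
wing? [273 210   4   2   4] [274.5  210.75]
wing? [279 212   3   1   3] [280. 212.]
wing? [278 216   4   2   8] [279.5 216.5]
```

View pics/c3.png

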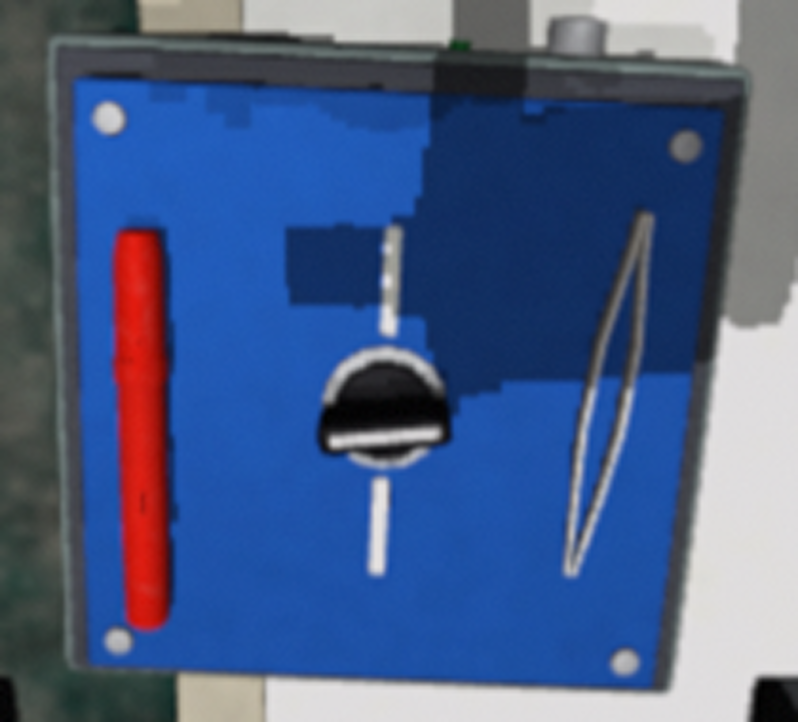

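```bash
python3 - <<'E'
from h import *
p,d,T=load("w2","wrist")
t=onplane("wrist",[[349.7,146.6],[330,241.3]],75,T);v=t[1]-t[0];print("tweez",t.round(1).tolist(),t.mean(0).round(1),np.linalg.norm(v).round(1),np.degrees(np.arctan2(v[1],v[0])).round(1))
w=onplane("wrist",[[180+330/3.8,90+441/3.8],[180+442/3.8,90+432/3.8]],102,T);v=w[1]-w[0];print("wing",w.mean(0).round(1),np.linalg.norm(v).round(1),np.degrees(np.arctan2(v[1],v[0])).round(1))
mk=onplane("wrist",[[180+138/3.8,90+230/3.8],[180+148/3.8,90+628/3.8]],79,T);v=mk[1]-mk[0];print("marker",mk.mean(0).round(1),np.linalg.norm(v).round(1),np.degrees(np.arctan2(v[1],v[0])).round(1))
p,d,T=load("w1","wrist")
B=onplane("wrist",[[290,190],[405,206],[362,358],[267,346]],62,T);print("bin",B.round(0).tolist(),B.mean(0).round(1))
for k in range(4):
    v=B[(k+1)%4]-B[k];print("edge",np.linalg.norm(v).round(1),np.degrees(np.arctan2(v[1],v[0])).round(2))
Ts,Td=Tcw("scene"),Tcw("side")
# tweezers tri: scene ends in c2: (374,232),(410,308) /3+offset ; 
for a,b in (((374,232),(349.7,146.6)),((410,308),(330,241.3))): pass
p2,d2,T2=load("w2","wrist")
s=[(140+374/3,150+232/3),(140+410/3,150+308/3)]
print("tw scene on 75",onplane("scene",s,75,Ts).round(1).tolist())
print("tri far",tri([ray("scene",s[0],Ts),ray("wrist",(330,241.3),T2)]).round(1),"near",tri([ray("scene",s[1],Ts),ray("wrist",(349.7,146.6),T2)]).round(1))
print(d2[195,341-5:341+6].round(0), d2[203,216].round(0))
E
```

```text
tweez [[421.9, 104.0, 75.0], [545.2, 86.1, 75.0]] [483.6  95.   75. ] 124.6 -8.3
wing [486.5  22.5 102. ] 34.7 94.8
marker [494.8 -57.4  79. ] 137.6 -2.0
bin [[354.0, 318.0, 62.0], [376.0, 469.0, 62.0], [625.0, 433.0, 62.0], [601.0, 285.0, 62.0]] [489.  376.4  62. ]
edge 152.7 81.9
edge 251.7 -8.3
edge 149.5 -99.23
edge 248.7 172.45
tw scene on 75 [[534.5, 81.7, 75.0], [420.4, 101.8, 75.0]]
tri far [541.5  83.   73.5] near [420.9 102.9  75.7]
[419. 418. 418. 419. 420. 419. 419. 415. 409. 407. 418.] 405.0
```

Heights check out: the marker centre triangulates to 78.9 and the tweezers to about 75. The bin centre is about (489,376) at yaw -8, the wing is about -82° from the marks, and the fastener is at about (486.5,22). I'll go over the marker with the jaws half closed to clear the wing.

```bash
python3 -m pendant '{"offset":[[-0.039,0.022,0],[-0.039,0.023,0],[0,0,-0.0],[0,0,0.04],[0,0,0.04],[0,0,0.04],[0,0,0.04],[0,0,0.04],[0,0,0.02],[0,0,0],[0,0,0]],"rotation":[[0,0,1],[0,0,0.7],[0,0,0],[0,0,0],[0,0,0],[0,0,0],[0,0,0],[0,0,0],[0,0,0],[0,0,0],[0,0,0]]}' 0.45 30
python3 -c "
from h import *
snap('wrist','w3')"
```

```text
clock: 3.4
tool_pos: [492.6, -58.2, 110.8]
ee_rot: [-180.0, -0.0, 88.4]
ft_force: [0.1, -0.0, 0.1]
width: 46.6
```

View pics/w3.png

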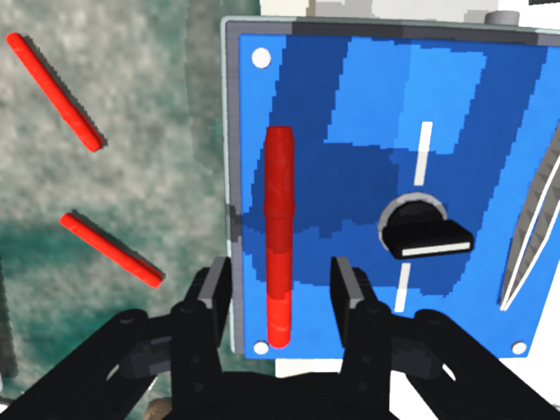

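The jaws at (213,270) and (348,270) straddle the marker, which is at column 279. I'll check by triangulation against the first wrist view.

```bash
python3 - <<'E'
from h import *
_,_,T2=load("w2","wrist");_,_,T3=load("w3","wrist")
print(proj("wrist",[[492.6,-58.2,79]],T3))
a=[(180+138/3.8,90+230/3.8),(180+148/3.8,90+628/3.8)]; b=[(280,127),(279,347)]
for i in range(2): print(tri([ray("wrist",a[i],T2),ray("wrist",b[i],T3)]).round(1))
print(onplane("wrist",b,79,T3).round(1))
# tweezers ends / wing line in w3
print(onplane("wrist",[(401,254),(470,245)],102,T3).round(1), tri([ray("wrist",(180+386/3.8,90+436.5/3.8),T2),ray("wrist",(435.5,249.5),T3)]))
E
```

```text
[[278.25908238 245.36442603]]
[426.2 -55.3  77.7]
[562.4 -59.5  81.6]
[[426.1 -55.3  79. ]
 [565.  -59.9  79. ]]
[[488.7   4.4 102. ]
 [484.9  39.6 102. ]] [486.90857555  22.42598668 101.18166662]
```

Marker centre is (495,-57.5), and the wing top is at z 101. I'll descend and close.

```bash
python3 -m pendant '{"offset":[[0.001,0.002,0.02],[0,0,0.01],[0,0,0.007],[0,0,0]],"rotation":[[0,0,0],[0,0,0],[0,0,0],[0,0,0]]}' 0.45 30
python3 -m pendant '{"offset":[[0,0,0],[0,0,0],[0,0,0],[0,0,0],[0,0,0]],"rotation":[[0,0,0],[0,0,0],[0,0,0],[0,0,0],[0,0,0]]}' 1 30
```

```text
clock: 3.85
tool_pos: [494.3, -58.2, 73.1]
ee_rot: [-180.0, -0.0, 88.3]
ft_force: [-0.5, -0.7, -0.2]
width: 46.8
clock: 4.35
tool_pos: [495.0, -58.4, 73.7]
ee_rot: [179.9, 0.0, 88.3]
ft_force: [0.4, -0.8, 3.7]
width: 16.0
```

```bash
python3 -m pendant '{"offset":[[0,0,-0.04],[0,0,-0.04],[0,0,-0.04],[0.0434,-0.002,0],[0.0434,-0.002,0],[0.0434,-0.002,0],[0.0434,-0.002,0],[0.0434,-0.002,0],[0.0434,-0.002,0]],"rotation":[[0,0,0],[0,0,0],[0,0,0],[0,0,0],[0,0,0],[0,0,0],[0,0,0],[0,0,0],[0,0,0]]}' 1 30
python3 -m pendant '{"offset":[[0.0434,-0.002,0],[0.0434,-0.002,0],[0.0434,-0.002,0],[0.0434,-0.002,0],[0,0,0],[0,0,0]],"rotation":[[0,0,0],[0,0,0],[0,0,0],[0,0,6.3],[0,0,0],[0,0,0]]}' 1 30
python3 -c "
from h import *
snap('wrist','w4')"
```

```text
clock: 5.25
tool_pos: [489.9, 204.1, 193.2]
ee_rot: [-180.0, 0.0, 88.3]
ft_force: [0.8, -0.9, -0.0]
width: 16.3
clock: 5.85
tool_pos: [487.0, 376.7, 192.6]
ee_rot: [-180.0, 0.1, 82.1]
ft_force: [-0.4, -0.5, 0.1]
width: 16.0
```

View pics/w4.png

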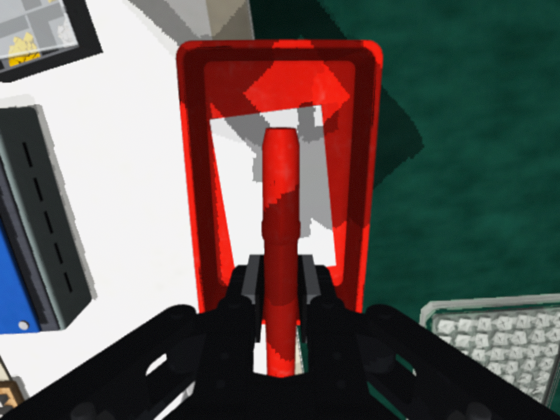

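The marker is held between the pads at (281,250), parallel to the bin and centred over it. I'll check the near-rim position before lowering.

```bash
python3 - <<'E'
from h import *
_,_,T=load("w4","wrist")
B=onplane("wrist",[[180,42],[381,42],[199,312],[361,312]],62,T);print(B.round(0))
e=B[1]-B[0]; n=np.array([-e[1],e[0],0])/np.linalg.norm(e); m=(B[0]+B[1])/2
print(m-n*128, m+n*128)
E
```

```text
[[355. 319.  62.]
 [376. 470.  62.]
 [592. 283.  62.]
 [614. 440.  62.]]
[492.60788783 376.86851945  62.        ] [239.0082255  411.84295675  62.        ]
```

```bash
python3 -m pendant '{"offset":[[0,0.004,0.04],[0,0,0.04],[0,0,0.04],[0,0,0.04],[0,0,0.012],[0,0,0.005],[0,0,0],[0,0,0]],"rotation":[[0,0,0],[0,0,0],[0,0,0],[0,0,0],[0,0,0],[0,0,0],[0,0,0],[0,0,0]]}' 1 30
python3 -m pendant '{"offset":[[0,0,0],[0,0,0],[0,0,0],[0,0,0],[0,0,-0.02],[0,0,-0.04],[0,0,-0.04],[0,0,-0.04],[0,0,-0.04]],"rotation":[[0,0,0],[0,0,0],[0,0,0],[0,0,0],[0,0,0],[0,0,0],[0,0,0],[0,0,0],[0,0,0]]}' 0.45 30
python3 -c "
from h import *
snap('wrist','w5')"
```

```text
clock: 6.7
tool_pos: [492.8, 376.2, 18.2]
ee_rot: [179.9, -0.1, 82.0]
ft_force: [0.4, -0.7, 0.8]
width: 16.1
clock: 7.6
tool_pos: [491.3, 375.4, 197.9]
ee_rot: [-180.0, 0.0, 82.0]
ft_force: [1.8, 1.1, -1.1]
width: 47.0
```

View pics/w5.png

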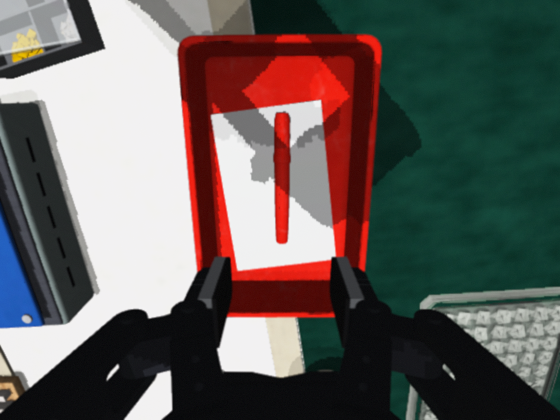

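The marker lies in the bin on the paper at (282,178). Next, the tweezers.

```bash
python3 -m pendant '{"offset":[[-0.04,0.0045,0],[-0.04,0.0045,0],[-0.04,0.0045,0],[-0.04,0.0045,0],[-0.04,0.0045,0],[-0.04,0.0045,0],[-0.04,0.0045,0],[0,0,0.04],[0,0,0.04],[0,0,0],[0,0,0]],"rotation":[[0,0,0],[0,0,0],[0,0,0],[0,0,0],[0,0,0],[0,0,0],[0,0,0],[0,0,0],[0,0,0],[0,0,0],[0,0,0]]}' 0.45 30
python3 -c "
from h import *
snap('wrist','w6')"
```

```text
clock: 8.75
tool_pos: [483.4, 93.9, 116.4]
ee_rot: [-179.9, 0.0, 82.0]
ft_force: [-0.5, 0.6, 1.3]
width: 46.8
```

View pics/w6.png

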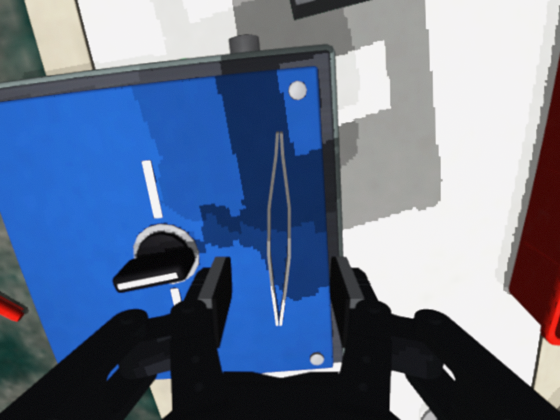

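```bash
python3 - <<'E'
from h import *
_,_,T2=load("w2","wrist");_,_,T=load("w6","wrist")
P=onplane("wrist",[(280,132),(279,325)],75.5,T);print(P.round(1),P.mean(0).round(1),np.linalg.norm(P[1]-P[0]))
print(tri([ray("wrist",(349.7,146.6),T2),ray("wrist",(280,132),T)]).round(1),tri([ray("wrist",(330,241.3),T2),ray("wrist",(279,325),T)]).round(1))
E
```

```text
[[420.7 103.6  75.5]
 [544.8  85.5  75.5]] [482.8  94.6  75.5] 125.36142991737026
[421.1 103.6  76.8] [544.5  85.6  76. ]
```

```bash
python3 -m pendant '{"offset":[[0,0,0.02],[0,0,0.015],[0,0,0.008],[0,0,0]],"rotation":[[0,0,0],[0,0,0],[0,0,0],[0,0,0]]}' 0.45 30
python3 -m pendant '{"offset":[[0,0,0],[0,0,0],[0,0,0],[0,0,0],[0,0,0],[0,0,-0.01],[0,0,-0.02],[0,0,-0.04],[0,0,-0.04],[0,0,0]],"rotation":[[0,0,0],[0,0,0],[0,0,0],[0,0,0],[0,0,0],[0,0,0],[0,0,0],[0,0,0],[0,0,0],[0,0,0]]}' 1 30
python3 -c "
from h import *
snap('wrist','w7')"
```

```text
clock: 9.2
tool_pos: [484.1, 94.3, 73.9]
ee_rot: [180.0, -0.0, 82.0]
ft_force: [-0.4, -0.5, 0.2]
width: 46.9
clock: 10.2
tool_pos: [486.5, 94.4, 188.5]
ee_rot: [179.6, -0.1, 82.0]
ft_force: [0.5, 0.7, -0.6]
width: 8.6
```

View pics/w7.png

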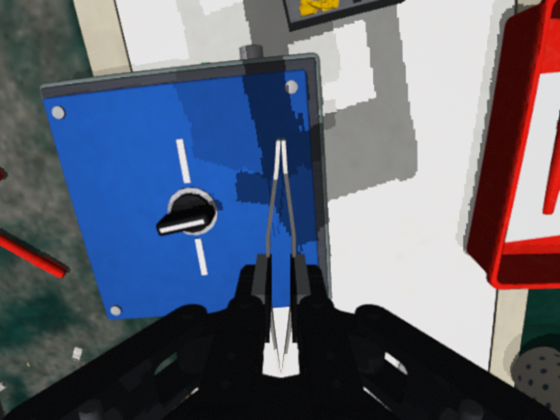

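The tweezers are gripped at 8.6 mm opening. I'll go to the tray on the other side.

```bash
python3 -m pendant '{"offset":[[-0.0428,0.0113,0],[-0.0428,0.0113,0],[-0.0428,0.0113,0],[-0.0428,0.0113,0],[-0.0428,0.0113,0],[-0.0428,0.0113,0],[-0.0428,0.0113,0],[-0.0428,0.0113,0],[-0.0428,0.0113,0],[-0.0428,0.0113,0],[-0.0428,0.0113,0],[0,0,0]],"rotation":[[0,0,0],[0,0,0],[0,0,0],[0,0,0],[0,0,0],[0,0,0],[0,0,0],[0,0,0],[0,0,0],[0,0,0],[0,0,0],[0,0,0]]}' 1 30
python3 -c "
from h import *
snap('wrist','w8'); snap('side','d8')"
```

```text
clock: 11.45
tool_pos: [540.4, -394.2, 181.6]
ee_rot: [-180.0, 0.1, 81.8]
ft_force: [0.6, -0.1, -0.3]
width: 8.8
```

View pics/w8.png

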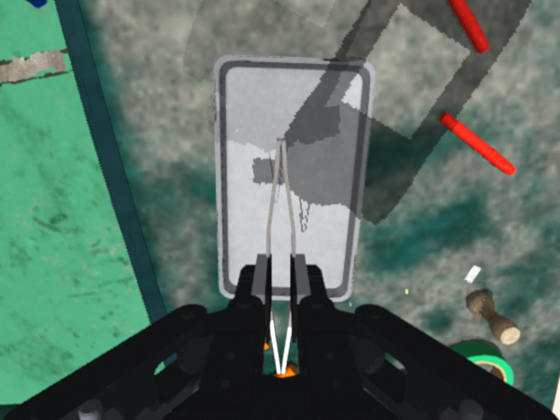

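View pics/d8.png

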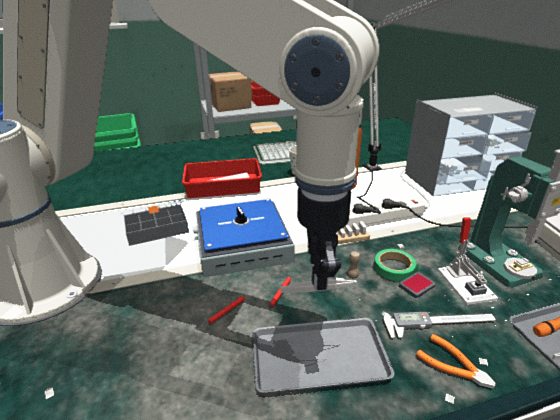

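```bash
python3 - <<'E'
from h import *
_,_,T=load("w8","wrist")
B=onplane("wrist",[[217,58],[376,58],[352,300],[222,298]],17,T);print(B.round(0),B.mean(0))
C=onplane("side",[[253,330],[378,320],[392,377],[259,391]],17,Tcw("side"));print(C.round(0),C.mean(0))
E
```

```text
[[ 419. -431.   17.]
 [ 439. -295.   17.]
 [ 676. -335.   17.]
 [ 654. -473.   17.]] [ 547.041558   -383.59436378   17.        ]
[[ 441. -303.   17.]
 [ 688. -353.   17.]
 [ 647. -477.   17.]
 [ 421. -435.   17.]] [ 549.12925947 -391.86507139   17.        ]
```

The tray centre is about (547,-386) in both views. Lowering and releasing.

```bash
python3 -m pendant '{"offset":[[0.009,0.005,0.03],[0,0,0.04],[0,0,0.04],[0,0,0.04],[0,0,0.015],[0,0,0.007],[0,0,0],[0,0,0]],"rotation":[[0,0,2],[0,0,0],[0,0,0],[0,0,0],[0,0,0],[0,0,0],[0,0,0],[0,0,0]]}' 1 30
python3 -m pendant '{"offset":[[0,0,0],[0,0,0],[0,0,0],[0,0,0],[0,0,-0.02],[0,0,-0.04],[0,0,-0.04],[0,0,-0.04],[0,0,-0.04]],"rotation":[[0,0,0],[0,0,0],[0,0,0],[0,0,0],[0,0,0],[0,0,0],[0,0,0],[0,0,0],[0,0,0]]}' 0.45 30
python3 -c "
from h import *
snap('wrist','w9')"
```

```text
clock: 12.35
tool_pos: [548.4, -381.9, 13.1]
ee_rot: [179.9, 0.1, 80.0]
ft_force: [-0.3, 1.0, 0.1]
width: 8.8
clock: 13.25
tool_pos: [547.0, -381.3, 193.0]
ee_rot: [-180.0, -0.0, 80.0]
ft_force: [1.3, -0.6, -0.1]
width: 46.8
```

View pics/w9.png

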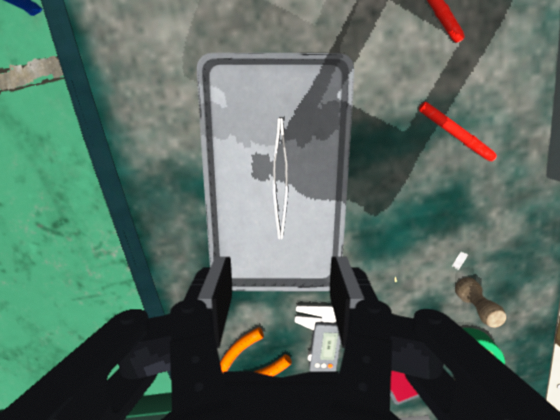

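The tweezers lie in the tray at (281,178). Now to the fastener, turning the jaws across the wing to yaw about 5.5°.

```bash
python3 -m pendant '{"offset":[[0.0387,-0.013,0],[0.0387,-0.013,0],[0.0387,-0.013,0],[0.0387,-0.013,0],[0.0387,-0.013,0],[0.0387,-0.013,0],[0.0387,-0.013,0],[0.0387,-0.013,0],[0.0387,-0.013,0],[0.0387,-0.013,0]],"rotation":[[0,0,0],[0,0,0],[0,0,0],[0,0,0],[0,0,0],[0,0,0],[0,0,0],[0,0,0],[0,0,0],[0,0,0]]}' 0.45 30
python3 -m pendant '{"offset":[[0,0,0],[0,0,0],[0,0,0],[0,0,0],[0,0,0],[0,0,0],[0,0,0],[0,0,0],[0,0,0],[0,0,0],[0,0,0]],"rotation":[[0,0,8.3],[0,0,8.3],[0,0,8.3],[0,0,8.3],[0,0,8.3],[0,0,8.3],[0,0,8.3],[0,0,8.2],[0,0,8.2],[0,0,0],[0,0,0]]}' 0.45 30
python3 -c "
from h import *
snap('wrist','w10')"
```

```text
clock: 14.3
tool_pos: [486.1, 23.8, 191.4]
ee_rot: [180.0, -0.0, 80.0]
ft_force: [0.4, 0.2, 0.4]
width: 47.2
clock: 15.4
tool_pos: [486.6, 22.3, 191.3]
ee_rot: [180.0, -0.0, 5.7]
ft_force: [0.1, 0.2, -1.0]
width: 46.6
```

View pics/w10.png

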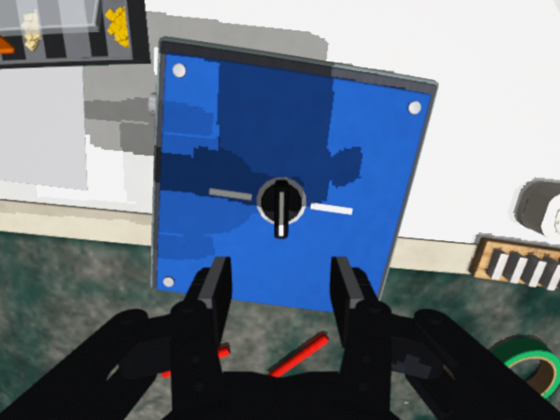

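```bash
python3 - <<'E'
from h import *
_,_,T2=load("w2","wrist");p,_,T=load("w10","wrist")
hsv=cv2.cvtColor(p,cv2.COLOR_RGB2HSV)
def line(x0,y0,x1,y1,z):
    m=(hsv[y0:y1,x0:x1,2]>105)&(hsv[y0:y1,x0:x1,1]<110); ys,xs=np.nonzero(m)
    r=cv2.minAreaRect(np.float32(np.c_[xs+x0,ys+y0])); b=cv2.boxPoints(r)
    e=[(b[0]+b[1])/2,(b[2]+b[3])/2] if np.linalg.norm(b[0]-b[1])<np.linalg.norm(b[1]-b[2]) else [(b[1]+b[2])/2,(b[3]+b[0])/2]
    P=onplane("wrist",e,z,T); v=P[1]-P[0]; return np.round(e,1),P.mean(0).round(1),np.linalg.norm(v).round(1),np.degrees(np.arctan2(v[1],v[0])).round(1)
print(line(274,190,290,240,102)); a=line(205,184,254,202,70);b=line(309,200,356,218,70);print(a,b,(a[1]+b[1])/2)
v=b[1]-a[1];print(np.degrees(np.arctan2(v[1],v[0])))
crop("w10","c4",200,150,370,260,4.5)
E
```

```text
(array([[285. , 193.1],
       [283.6, 236.1]], dtype=float32), array([488.6,  20.8, 102. ]), np.float64(33.9), np.float64(-85.8))
(array([[208.7, 190.8],
       [251.2, 196.9]], dtype=float32), array([443.5,  23.5,  70. ]), np.float64(35.4), np.float64(-2.8)) (array([[309.9, 204.8],
       [352. , 211. ]], dtype=float32), array([528.5,  19.7,  70. ]), np.float64(36.1), np.float64(-3.0)) [486.   21.6  70. ]
-2.559753964484825
```

View pics/c4.png

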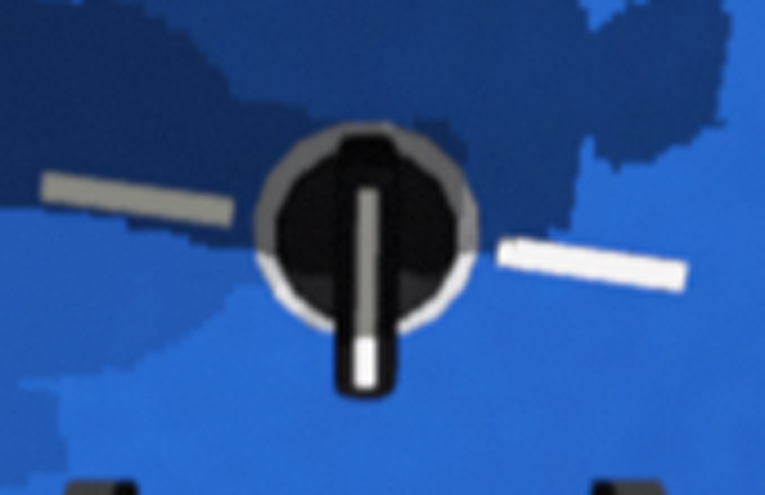

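The wing is at -85°, so a jaw yaw of 5.7° is good, and the tool is within 1 mm of the axis. Descending and gripping the wing.

```bash
python3 -m pendant '{"offset":[[0,0,0.04],[0,0,0.04],[0,0,0.02],[0,0,0.01],[0,0,0],[0,0,0]],"rotation":[[0,0,0],[0,0,0],[0,0,0.5],[0,0,0],[0,0,0],[0,0,0]]}' 0.45 40
python3 -m pendant '{"offset":[[0,0,0],[0,0,0],[0,0,0],[0,0,0],[0,0,0]],"rotation":[[0,0,0],[0,0,0],[0,0,0],[0,0,0],[0,0,0]]}' 1 40
```

```text
clock: 16.05
tool_pos: [487.3, 22.3, 82.1]
ee_rot: [180.0, -0.1, 5.0]
ft_force: [-0.5, 0.7, -0.2]
width: 46.6
clock: 16.55
tool_pos: [487.0, 22.3, 81.7]
ee_rot: [180.0, -0.1, 5.0]
ft_force: [0.3, 0.1, 3.3]
width: 10.2
```

```bash
python3 -m pendant '{"offset":[[0,0,0],[0,0,0],[0,0,0],[0,0,0],[0,0,0],[0,0,0],[0,0,0],[0,0,0],[0,0,0],[0,0,0],[0,0,0],[0,0,0]],"rotation":[[0,0,-7.5],[0,0,-7.5],[0,0,-7.5],[0,0,-7.5],[0,0,-7.5],[0,0,-7.5],[0,0,-7.5],[0,0,-7.5],[0,0,-7.5],[0,0,-7.5],[0,0,-7.4],[0,0,0]]}' 1 40
python3 -m pendant '{"offset":[[0,0,0],[0,0,0],[0,0,0]],"rotation":[[0,0,0],[0,0,0],[0,0,0]]}' 1 40
python3 -c "
from h import *
snap('wrist','w11')
snap('side','d11');crop('d11','c5',180,170,320,275,5);print(status.state()['moment'])"
```

```text
clock: 17.75
tool_pos: [485.2, 20.7, 81.0]
ee_rot: [-179.8, 0.2, 87.7]
ft_force: [-4.1, -11.9, 4.5]
width: 10.3
clock: 18.05
tool_pos: [485.2, 20.7, 81.0]
ee_rot: [-179.8, 0.2, 87.5]
ft_force: [-4.2, -11.8, 4.0]
width: 10.1
[-1.9933641   0.62735746  0.07053689]
```

View pics/w11.png

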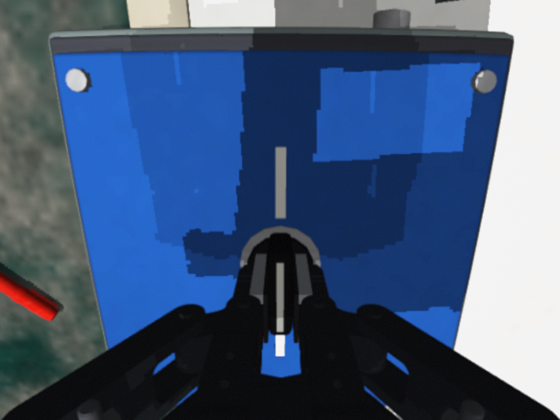

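View pics/c5.png

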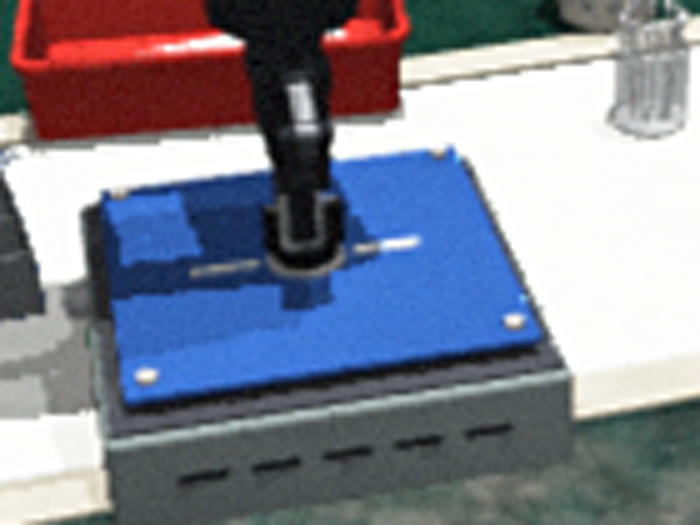

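The wing lines up with the white marks: the white line at (280,300) is in line with the mark at (280,182). I'll take off the side force of about 12 N and press down in small steps.

```bash
python3 -m pendant '{"offset":[[-0.0015,-0.0007,0.002],[0,0,0.002],[0,0,0],[0,0,0]],"rotation":[[0,0,0],[0,0,0],[0,0,0],[0,0,0]]}' 1 40
python3 -m pendant '{"offset":[[0,0,0.002],[0,0,0.002],[0,0,0],[0,0,0]],"rotation":[[0,0,0],[0,0,0],[0,0,0],[0,0,0]]}' 1 40
```

```text
clock: 18.55
tool_pos: [485.2, 20.5, 77.4]
ee_rot: [-179.9, 0.0, 87.4]
ft_force: [-3.8, -2.9, 6.6]
width: 10.0
clock: 18.95
tool_pos: [485.3, 20.5, 74.2]
ee_rot: [-179.9, 0.0, 87.4]
ft_force: [-7.0, -1.9, 19.8]
width: 10.0
```

```bash
python3 -m pendant '{"offset":[[0,0,0.001],[0,0,0.001],[0,0,0],[0,0,0]],"rotation":[[0,0,0],[0,0,0],[0,0,0],[0,0,0]]}' 1 40
python3 - <<'E'
from h import *
st,_,_=snap('wrist','w12'); snap('side','d12');crop('d12','c6',180,170,320,275,5)
print(st["tool_pos"].round(2),st["ft_force"].round(1))
for t in("d11","d12"):
    p,d,T=load(t,"side") ; hsv=cv2.cvtColor(p,cv2.COLOR_RGB2HSV)
for t in("w11","w12"):
    p,d,T=load(t,"wrist"); o=T
    v,u=np.mgrid[60:220:4,130:450:4]; dd=d[v,u].ravel(); 
    m=camera_model("wrist"); K=m["camera_matrix"]
    xy=cv2.undistortPoints(np.c_[u.ravel(),v.ravel()].astype(float).reshape(-1,1,2),K,np.array([m["k1"],0,0,0.])).reshape(-1,2)
    P=np.c_[xy[:,0]*dd,-xy[:,1]*dd,-dd]@T[:3,:3].T+T[:3,3]
    print(t,"depth panel z median",np.median(P[dd>0,2]).round(2))
E
```

```text
clock: 19.35
tool_pos: [485.4, 20.5, 73.9]
ee_rot: [-179.9, 0.0, 87.4]
ft_force: [-16.1, -3.1, 46.8]
width: 10.2
[485.35  20.52  73.91] [-16.1  -3.1  46.8]
w11 depth panel z median 68.48
w12 depth panel z median 61.73
```

View pics/c6.png

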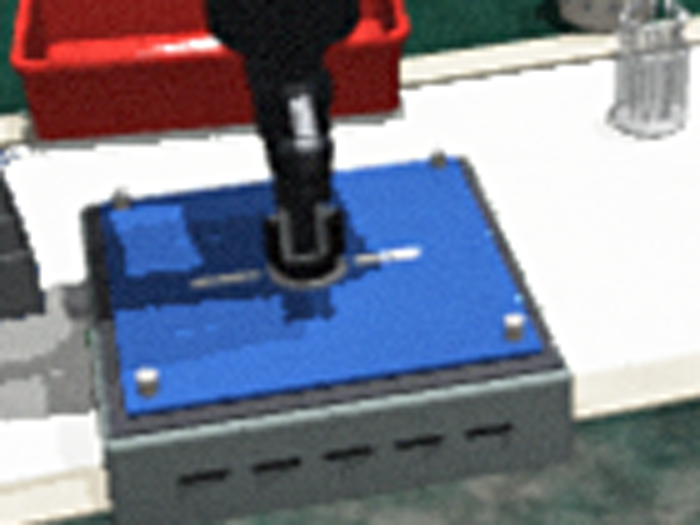

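View pics/w12.png

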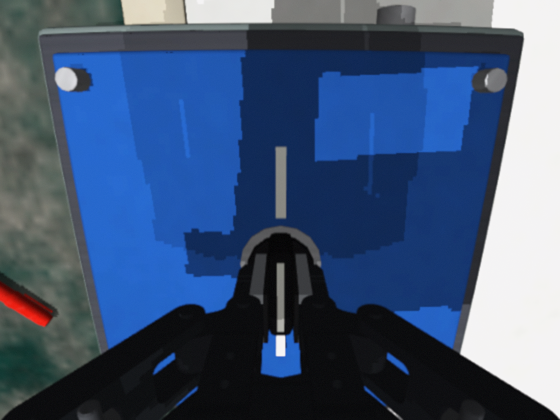

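The panel is fully down: its top reads 61.7, and the guide screws now stand proud. The force is 47 N, more than needed, so I'll ease off slightly, check the put-away objects and bystanders, then hand in.

```bash
python3 -m pendant '{"offset":[[0,0,-0.0006],[0,0,0],[0,0,0],[0,0,0]],"rotation":[[0,0,0],[0,0,0],[0,0,0],[0,0,0]]}' 1 40
python3 -c "
from h import *
snap('side','d13');snap('scene','s13')
st,p,d=snap('wrist','w13');print(st['ft_force'],st['width'],st['tool_pos'],st['ee_rot'])"
```

```text
clock: 19.85
tool_pos: [485.3, 20.5, 74.0]
ee_rot: [-179.9, 0.0, 87.4]
ft_force: [-12.9, -2.5, 38.3]
width: 10.2
[-11.98608819  -2.77447018  38.2409125 ] 10.118271582937025 [485.29346293  20.51848505  74.00221841] [-1.79946851e+02  3.36987988e-02  8.73970562e+01]
```

View pics/d13.png

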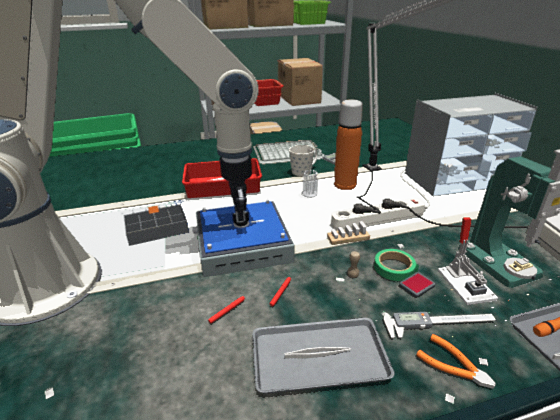

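View pics/s13.png

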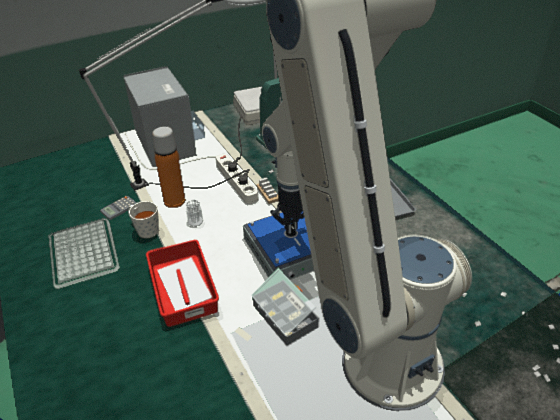

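The final pictures show:
- The tweezers are in the tray at side (318,351) and the marker is in the bin at scene (183,287).
- The jar (310,185), gauge stand (350,232) and stamp (353,263) are at the same pixels as at the start.
- The panel is down and the wing is held in line with the marks.

Handing in.

```bash
python3 -c "
from cell import workorder
print(workorder.job_done())"
```

```text
the job is handed in; nothing more can be done
None
```

The job is handed in, at about 20 s on the clock. The system reports no verdict.

- **Put away:** I laid the red marker in the red bin and the tweezers in the grey tool tray. The final pictures show both there.
- **Fastener:** I gripped the wing at about -82° from the marks and turned it counterclockwise. The jaws ended at 87.4°, which puts the wing within about 1° of the white marks.
- **Panel:** I pressed it down through the gripped wing. Depth readings put its top at about 62 mm, down from 68.5 mm just before pressing, so it is fully down. I am still holding it with about 38 N downward.
- **Bystanders:** The gauge blocks, jar and stamp look unmoved against the first side picture, judged by eye rather than measured.

**Odd readings:**
- Turning the fastener built up about 12 N of side force, which I eased off before pressing.
- The press peaked at 47 N through the fingers and was then reduced to 38 N. About 12 N of sideways force remained at the end.
- The side camera put the panel and tray centres 5–8 mm off the wrist camera, and I mainly used the wrist values.

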